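Set the sander's speed and start it

ROBOT

A 7-joint arm with a two-finger parallel gripper is mounted at the origin on a cart in front of the work surface, level with it; the furniture and walls round the work are solid. World frame = base frame: x ahead of the robot, y to its left, z up, the work surface at z = 0. Lengths are in m, angles in rad, forces in N, time in s.
With the tool pointing down it reaches from about 0.4 to 0.85 m from the base axis. Payload 4.5 kg.
Tool frame: the origin (TCP) lies on the centre line of the jaws, within the pads' length; the fingertips stand ahead of it and the grasp point (between the pads) lies 3 mm ahead of it (r.finger_overhang is the z of the fingertips in the tool frame, in m); z points along the fingers, y is the direction in which the jaws open and shut (so a half turn about z gives the same grasp; the last joint's range is limited). The gripper opens to 88 mm and grips with 3 to 60 N. Pads are 18 mm wide; open, the fingers measure 123 mm over their backs; the gripper's body (75 mm by 187 mm) begins 45 mm behind the grasp point.
Start: joints at [-1.2, 0.689, -0.195, 1.565, 0.157, 0.902, -0.215], TCP at [0.207, 0.59, 0.261] pointing down, gripper open.
Joint ranges: [-3.01, 3.01], [-0.46, 2.08], [-1.47, 1.51], [0.13, 2.56], [-1, 4.14], [0.04, 2.09], [-2.66, 2.66]. Speed limits (rad/s): [2.57, 2.57, 3.14, 3.14, 3.14, 3.14, 3.14].

INTERFACE

Orientations are given as a unit quaternion [x, y, z, w].
In Python, from plant import get_state, snapshot, camera_model, workorder, boxes_of, mark_of, r gives the robot as it stands.
- The arm moves only by the tool jog_arm, never from a script. Its argument "rows" is a list of rows, each a list of 2 entries, a list of its own where there are three numbers: the shift along the tool's x, y, z normalised to -1 to 1, where 1 is 75 cm, then the turn about the tool's z normalised to -1 to 1, where 1 is 2 rad. A call has 1 to 20 rows; each row is the pose to reach, as a shift and turn from the pose commanded when the call began, along the tool's axes at that moment; what a row does not reach only later rows make up. A row lasts 1/12 s, in which the tool goes at most 41.7 mm and 7.16 degrees, less where a joint would pass 70% of its speed; a pose out of reach is approached as far as the arm can. A call with a number of a shift or a turn outside -1 to 1 is refused whole. A call with a gripper value outside its range is refused whole. "gripper" is the finger opening in mm, from 0 to 88.1, set as the call begins (left out, the last holds). The fingers move at their own pace and stop on an object; "newtons" is the grip in N (left out, the last holds). Time passes only in rows, so rows that repeat a pose let the fingers close. It gives the time, the measured TCP pose, the force and the opening at its end, in the units of the state.
- get_state(): the state, without advancing time (a new reading comes with each control period).
- snapshot(name): name is "side" or "top"; returns the picture (420x560x3 uint8, red, green, blue); there is no depth.
- camera_model(name): a dict with "mtx" (3x3 intrinsics, pixels), "k1" (the pictures are not rectified: a ray, as slopes to the right and down, at radius r is drawn at 1 + k1 r^2 times it, then the intrinsics apply), "extrinsics" (4x4, takes a point from camera to world coordinates). Camera axes: x right, y up, looking along -z (the intrinsics and any distortion apply to the point x, -y, -z); pixel columns grow to the right and rows downward; lengths in m; the calibration is good to about 2 mm. A picture is of the moment at which its call begins. camera_model takes no time and is no camera call.
- workorder.finish_job(): hands the job in, once; it reports no verdict.
Trained networks look in the newest picture that a camera, given by its name, has taken for a name from the list of things; names that differ only in an ending like _2 or _b are one class to them, and where a whole thing is asked for, a point or a joint stands for the part that bears it (a point fixed in the world has none). Each returns a list of dicts, best first, with "p" (0 to 1); they miss things now and then, are a little off and sometimes report something else, mostly with a low value. They report only what shows in the picture. A call takes as long as a camera call. They do not tell look-alikes from the thing itself.
- boxes_of(thing, camera): "rect" ([left, top, right, bottom] in pixels, round what is visible of it).
- mark_of(thing, camera): "pixel" ([row, column] in pixels: a listed point, or the origin of a listed thing).
The state is a dict: "clock": time; "q": joint angles; "qd": joint speeds; "joint_torque": joint torques, N m; "tool_pos": TCP position; "eef_rot": TCP orientation; "contact_force": force on the tool from outside, world axes, zero at the start; "moment": the same for the moment, N m; "opening": opening from 0.0 (shut) to 1.0 (fully open).
Only numpy, scipy, OpenCV 4.12 (cv2) and the standard library are available. Lean on these libraries where they do the work, as an engineer would, in place of code of your own. Each camera call takes 0.05 s, during which the arm holds its last target.

TASK

Get the sander running at speed five: with a fingertip, push the pointer lever on the control box clockwise, counting the clicks, until it rests at the fifth of the six marks (the first is the shortest), without going past it. Only then press the start button on the small separate box fully down and let it come back up. Only push and press: do not pinch the lever, do not lift or shove the boxes, and leave the other things on the bench where they are.

Things in the scene. Friction and masses are not known exactly. Their poses are not given: they have to be found in the camera images.
- selector_box: control box, grey, 140 x 140 x 50 mm with a light top plate, 3.2 kg, loose on rubber feet, yawed up to 0.4 rad. Origin: centre of its underside, z up. On its top: the pointer lever and six raised black bars (the marks) in an arc of radius about 55 mm round the lever's axis
- fifth_mark (a point): inner end of the fifth mark, on the top plate, 52.5 mm from the lever's axis. In the box's frame, as angles round the lever's axis from the box's +x, counterclockwise positive seen from above, the six marks lie at +75, +45, +15, -15, -45, -75 degrees: first (shortest, thinnest) at +75, fifth at -45, sixth (longest, thickest) at -75
- speed_lever (a joint): angle of the pointer lever, rad: 0 at the first mark, growing clockwise from above, 0.5236 a mark; fifth mark 2.094; end stops 0.1 beyond the first and sixth. A sprung detent: pushed a little over half-way (0.32 rad) to the next mark, it snaps on to it by itself and rests there. It takes about 5 to 9 N at 37 mm from the axis. Starts at the first, second or third mark, rarely balanced between two
- selector_axis (a point): point on the lever's axis of turning, 64 mm above the bench (half-way up the lever, 14 mm above the box's top plate), 25 mm from the centre of the box towards its -x side. Its axes are those of the box
- lever_tip (a point): outer end of the pointer lever, half-way up, 50 mm from the axis; x axis outwards along the lever. The lever is a black bar 13 mm wide, from 6 mm behind the axis to 50 mm out, its lower edge 4 mm and its top 26 mm above the top plate, a white line along its top. Hub round the axis: 15 mm radius, 20 mm high. Nothing else stands up on the plate
- lever_back: the lever's side half that faces counterclockwise seen from above (the side to push on); origin on the lever's axis, at the top plate
- lever_front: the lever's side half that faces clockwise; origin on the lever's axis, at the top plate
- button_box: small grey box, 90 x 90 x 40 mm, 1.5 kg, standing loose on rubber feet, with the start button in the middle of its top. Origin at the centre of its underside, z up. The two boxes may change places
- start_button (a joint): travel of the start button, m: 0 up, 0.006 fully down; it is sprung, takes 5 N fully down and comes back up
- start_button_top (a point): centre of the top of the round, plain grey start button (36 mm across), which is pressed straight down
- cork_block: cork sanding block, 65 x 110 x 29 mm, loose, a bystander; origin at the centre of its underside
- tape_measure: tape measure, 64 x 103 x 36 mm, loose, a bystander; origin at the centre of its underside
- blank_6: wooden block, 46 x 82 x 30 mm, loose, a bystander; origin at the centre of its underside
- blank_4: slim wooden blank, 29 x 185 x 22 mm, loose, a bystander; origin at the centre of its underside
Things that resemble listed ones, but are neither listed nor needed, are in the scene too. What is shaped like the button_box but purple is not meant.

How it is judged:
On the way, in this order (a step that is already met when the one before it is completed fails the run):
1. the lever rests at the fifth mark (value of joint speed_lever between 1.9644 and 2.2244 rad and velocity of joint speed_lever between -0.1 and 0.1 rad/s), for 0.3 s.
2. the start button is pressed down (value of joint speed_lever between 1.9644 and 2.2244 rad and value of joint start_button above 0.0045 m), for 0.05 s.
At the end, for the whole second after the job is handed in: The lever rests at the fifth mark (2.094 rad, within 0.13 rad), the start button has been pressed down (at least 4.5 of its 6 mm) after that and is up again, and both boxes stand flat within 15 mm of where they stood (value of joint speed_lever between 1.9644 and 2.2244 rad and value of joint start_button below 0.0015 m and distance of each of selector_box, button_box from where it was at the start of the episode below 0.015 m and angle between each of selector_box, button_box's own z axis and vertical below 0.05 rad); the robot touches nothing.
It fails at once if the lever is turned past the fifth mark (more than 0.35 rad beyond it) (value of joint speed_lever above 2.4444 rad).
It fails at once if the start button is pressed while the lever is not at the fifth mark (value of joint start_button above 0.003 m and not (value of joint speed_lever between 1.9644 and 2.2244 rad)).
It fails at once if the lever is pinched: the fingers press on both its sides at once (contact force between the fingers and lever_back above 0.7 N and contact force between the fingers and lever_front above 0.7 N).
It fails at once if either box is lifted (8 mm) or shoved (20 mm) (height (world z) of any of selector_box, button_box above 0.008 m or distance of any of selector_box, button_box from where it was at the start of the episode above 0.02 m).
It fails at once if another thing on the bench is moved by more than 20 mm (distance of any of cork_block, tape_measure, blank_6, blank_4 from where it was at the start of the episode above 0.02 m).
It also fails if it takes over 64 s, if anything falls off the work surface, if the arm or the gripper's body presses on something with over 40 N, if the wrist force passes 120 N, or if a joint passes its speed limit or range.

## Working session

There is one attempt and no reset: what is moved stays moved. The work goes in short steps, Python scripts to look and compute and a tool call to move; the robot and the scene stay as the last step left them, time stands still between calls to the robot, and variables do not carry over. Pictures are saved under pics/ and viewed, and the job is handed in when it is done.

Besides the shell and the picture viewer there is one more tool, called after "Emit:" as name(argument=value, ...) on one line, values as JSON. jog_arm: Moves the arm, as the interface text tells. Scaled input: -1 to 1 covers 75 cm each way for a shift and 2 rad each way for a turn. Its arguments: {"type":"object","properties":{"rows":{"type":"array"},"gripper":{"type":"number"},"newtons":{"type":"number"}},"required":["rows"]}

```bash
ls; mkdir -p pics
python3 - <<'E'
from plant import *
import cv2
s=get_state();print({k:(v if not hasattr(v,'__len__') else [round(float(x),3) for x in v]) for k,v in s.items()}, r.finger_overhang)
for c in("side","top"):
    im=snapshot(c);cv2.imwrite(f"pics/{c}0.png",im[:,:,::-1])
    m=camera_model(c);print(m)
    for t in("selector_box","button_box","start_button_top","selector_axis","lever_tip","fifth_mark"):
        f=mark_of(t,c);print(c,t,[(round(d['p'],2),[round(float(x),1) for x in d['pixel']]) for d in f])
E
```

```text
pics
{'clock': 0.0, 'q': [-1.2, 0.69, -0.194, 1.566, 0.157, 0.902, -0.215], 'qd': [0.001, -0.002, -0.001, -0.001, 0.001, -0.001, -0.0], 'joint_torque': [-0.0, -52.754, -1.267, -15.343, -0.053, 0.006, 0.0], 'tool_pos': [0.206, 0.589, 0.26], 'eef_rot': [0.168, 0.986, -0.001, -0.0], 'contact_force': [0.792, 0.708, 0.124], 'moment': [-0.037, -0.001, 0.04], 'opening': 0.9990893963879022} 0.022
{'mtx': array([[442.72792168,   0.        , 276.83828411],
       [  0.        , 442.72792168, 211.12148685],
       [  0.        ,   0.        ,   1.        ]]), 'k1': -0.06168006578889985, 'extrinsics': array([[ 0.99875332, -0.0411737 ,  0.02822288,  0.63099111],
       [ 0.04875267,  0.68311689, -0.72867997, -0.8739492 ],
       [ 0.01072293,  0.72914748,  0.68427259,  0.87755935],
       [ 0.        ,  0.        ,  0.        ,  1.        ]])}
side selector_box [(0.9, [302.8, 223.8])]
side button_box [(0.7, [217.0, 331.5]), (0.59, [230.0, 279.3])]
side start_button_top [(0.55, [202.4, 333.7]), (0.53, [216.1, 274.4])]
side selector_axis [(0.73, [285.5, 210.1]), (0.68, [157.6, 274.4])]
side lever_tip []
side fifth_mark []
{'mtx': array([[509.43928458,   0.        , 279.82710542],
       [  0.        , 509.43928458, 207.87025946],
       [  0.        ,   0.        ,   1.        ]]), 'k1': -0.026468449300172794, 'extrinsics': array([[ 0.0208537 ,  0.99018043, -0.13823112,  0.41941423],
       [-0.99964927,  0.0229081 ,  0.01328769,  0.00600751],
       [ 0.01632382,  0.13790554,  0.99031086,  1.32513446],
       [ 0.        ,  0.        ,  0.        ,  1.        ]])}
top selector_box [(0.96, [254.6, 377.4])]
top button_box [(0.93, [150.2, 259.6]), (0.66, [207.2, 282.7])]
top start_button_top [(0.64, [207.4, 279.6]), (0.51, [147.0, 260.9])]
top selector_axis [(0.97, [266.9, 382.6])]
top lever_tip [(0.74, [267.9, 382.0]), (0.64, [248.4, 372.1])]
top fifth_mark [(0.77, [253.2, 401.0])]
```

View pics/side0.png

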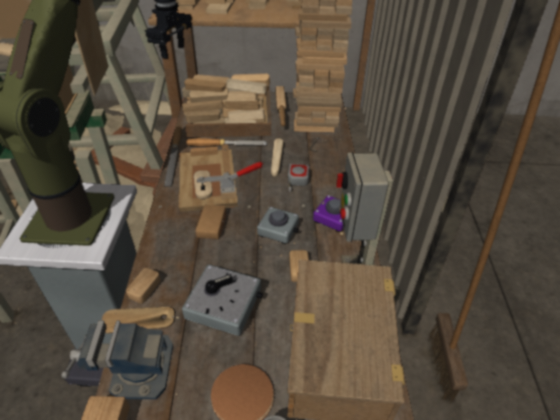

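View pics/top0.png

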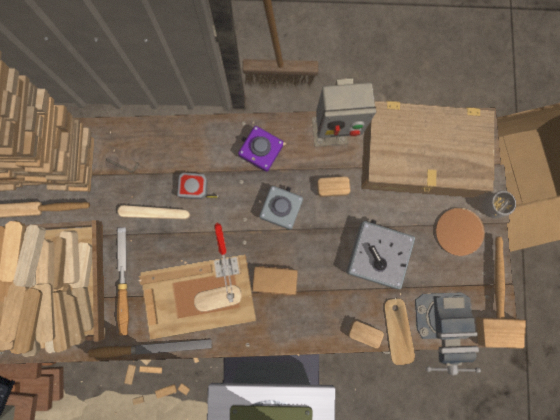

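Run:
```python
import cv2
im=cv2.imread("pics/top0.png");cv2.imwrite("pics/topz.png",cv2.resize(im[120:310,225:435],None,fx=3.8,fy=3.15,interpolation=cv2.INTER_CUBIC) if 0 else cv2.resize(im[120:310,225:435],None,fx=3.1,fy=3.1,interpolation=cv2.INTER_CUBIC))
```

```text
(no output)
```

View pics/topz.png

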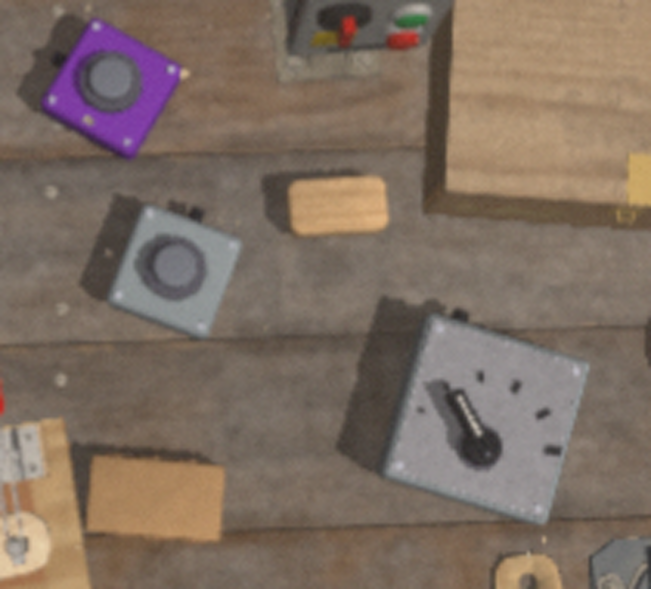

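The top view shows the grey control box around (380,255), with the lever pointing up-left. There are two candidates for the button box: grey at (207,282) and purple at (148,260). The grey one fits, because purple is excluded, and the crop confirms it. In the crop the first mark is the small dot at (421,409). The lever covers the second mark, and marks 3 to 6 show clear of it. Next I'll fit the poses.

```bash
cat > h.py <<'E'
import numpy as np, cv2
from plant import *
from scipy.optimize import least_squares
from scipy.spatial.transform import Rotation as R
def proj(P,cam):
    m=camera_model(cam);E=np.linalg.inv(m["extrinsics"]);P=np.atleast_2d(P)
    c=P@E[:3,:3].T+E[:3,3]
    u=np.c_[c[:,0],-c[:,1]]/(-c[:,2:3]);rr=(u**2).sum(1,keepdims=True)
    u=u*(1+m["k1"]*rr);K=m["mtx"]
    return np.c_[u[:,0]*K[0,0]+K[0,2],u[:,1]*K[1,1]+K[1,2]]
def at_z(px,z,cam):
    f=lambda p:(proj([p[0],p[1],z],cam)-np.array(px)).ravel()
    return least_squares(f,[.5,0]).x
def boxpt(b,P):
    P=np.atleast_2d(P);c,s=np.cos(b[2]),np.sin(b[2])
    return np.c_[b[0]+c*P[:,0]-s*P[:,1],b[1]+s*P[:,0]+c*P[:,1],P[:,2]]
E
python3 - <<'E'
from h import *
Z=lambda l:np.array(l)/3.1+[225,120]-[.34,.34]
a=np.radians([75,15,-15,-45,-75])
marks=np.c_[-.025+.056*np.cos(a),.056*np.sin(a),0*a+.052]
mp=Z([(421,409),(481,376),(516,386),(543,413),(552,450)])
cor=np.array([[.07,.07,.05],[.07,-.07,.05],[-.07,-.07,.05],[-.07,.07,.05]])
cp=Z([(432,317),(588,366),(545,524),(386,475)])
f=lambda b:np.r_[(proj(boxpt(b,marks),"top")-mp).ravel(),(proj(boxpt(b,cor),"top")-cp).ravel()]
o=least_squares(f,[.4,-.2,-.3]);print("sel",o.x,np.round(o.fun.reshape(-1,2),1).tolist())
b=o.x
ax=boxpt(b,[-.025,0,.064])[0];print("axis",ax, proj(ax,"side"),proj(ax,"top"))
l0=at_z(Z([458,393])[:],.076,"top");l1=at_z(Z([478,432]),.076,"top");d=l0-l1
print("lever ang world deg",np.degrees(np.arctan2(*d[::-1])),"in box",np.degrees(np.arctan2(*d[::-1])-b[2]), "line ends r",np.linalg.norm(l0-ax[:2]),np.linalg.norm(l1-ax[:2]))
# button box
bc=np.array([[.045,.045,.04],[.045,-.045,.04],[-.045,-.045,.04],[-.045,.045,.04]])
q=Z([(148,207),(241,240),(203,337),(110,300)])
o=least_squares(lambda b:(proj(boxpt(b,bc),"top")-q).ravel(),[.5,0,-.3]);print("but",o.x,np.round(o.fun,1))
for z in(.05,.055,.06): print(z,"btn top",at_z(Z([178,266]),z,"top"),at_z([274.4,216.1],z,"side"), at_z([279.6,207.4],z,"top"))
s=get_state();print(R.from_quat(s["eef_rot"]).as_matrix().round(3))
im=snapshot("side")[170:340,170:310];cv2.imwrite("pics/sidez.png",cv2.resize(im[:,:,::-1],None,fx=3.5,fy=3.5,interpolation=cv2.INTER_CUBIC))
E
```

```text
sel [ 0.48547045 -0.27042879 -0.27822687] [[0.2, 0.5], [0.2, 0.7], [-0.0, 0.8], [-0.7, 0.6], [-0.6, 0.0], [-0.9, -2.2], [1.9, -1.7], [1.3, 1.0], [-1.3, 0.2]]
axis [ 0.46143185 -0.26356251  0.064     ] [[211.78540145 285.3608912 ]] [[380.80951833 263.86215736]]
lever ang world deg 27.36288916407109 in box 43.30411475862294 line ends r 0.04780831978359455 0.013495708432957478
but [ 0.60117946 -0.01489943 -0.3487288 ] [-1.2 -2.   1.6 -0.   1.3  1.4 -1.8  0.5]
0.05 btn top [ 0.60367123 -0.0166698 ] [ 0.59124558 -0.0126931 ] [ 0.5985887  -0.01050281]
0.055 btn top [ 0.60294873 -0.01658088] [ 0.59148572 -0.0178967 ] [ 0.59788613 -0.01043807]
0.06 btn top [ 0.60222623 -0.01649196] [ 0.59172585 -0.02310029] [ 0.59718355 -0.01037333]
[[-0.944  0.33   0.   ]
 [ 0.33   0.944  0.   ]
 [-0.     0.    -1.   ]]
```

View pics/sidez.png

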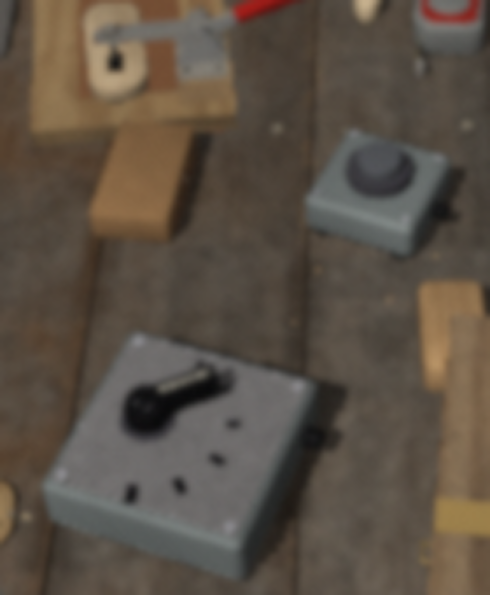

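The control box is at (0.485, -0.270) with yaw -0.278, and the lever is at the second mark. The side and top views agree on the axis. I need three clicks, so I'll compute the approach with the fingers closed.

```bash
cat >> h.py <<'E'
AX=np.array([.4614,-.2636]); YAW=-.2782
def fing(jang,off,rad=.038):
    "TCP xy and world yaw of tool y for finger behind a lever at joint angle jang"
    t=np.radians(75)-jang+YAW
    return AX+rad*np.array([np.cos(t),np.sin(t)])+off*np.array([-np.sin(t),np.cos(t)]),t
def rows(targets,p0=None,R0=None):
    s=get_state();p0=np.array(s["tool_pos"]) if p0 is None else p0
    M=R.from_quat(s["eef_rot"]).as_matrix() if R0 is None else R0
    y0=np.arctan2(M[1,1],M[0,1])
    for xyz,t in targets:
        d=M.T@(np.array(xyz)-p0)/.75
        dt=(y0-t+np.pi)%(2*np.pi)-np.pi
        print(np.round(d,4).tolist(),round(dt/2,4))
E
python3 - <<'E'
from h import *
p,t=fing(.5236,.029);print(p,t)
rows([((.5,.15,.26),t),((*p,.24),t),((*p,.15),t),((*p,.082),t)])
E
```

```text
[ 0.48053002 -0.21979312] 0.5071969389957472
[-0.5631, -0.4243, 0.0009] 0.3634
[-0.7015, -0.8983, 0.0276] 0.3634
[-0.7015, -0.8983, 0.1476] 0.3634
[-0.7015, -0.8983, 0.2382] 0.3634
```

Emit:
jog_arm(rows=[[[-0.563,-0.424,0],0.363],[[-0.563,-0.424,0],0.363],[[-0.563,-0.424,0],0.363],[[-0.563,-0.424,0],0.363],[[-0.563,-0.424,0],0.363],[[-0.563,-0.424,0],0.363],[[-0.563,-0.424,0],0.363],[[-0.563,-0.424,0],0.363],[[-0.563,-0.424,0],0.363],[[-0.563,-0.424,0],0.363],[[-0.563,-0.424,0],0.363],[[-0.563,-0.424,0],0.363],[[-0.563,-0.424,0],0.363],[[-0.563,-0.424,0],0.363],[[-0.563,-0.424,0],0.363]], gripper=0, newtons=20)

```text
clock: 2.0
tool_pos: [0.5009, 0.1484, 0.2607]
eef_rot: [0.509, 0.861, 0.0, 0.0]
contact_force: [-0.7, 0.9, 0.2]
opening: 0.003
```

Run:
```python
from h import *
s=get_state();print(s["clock"],np.round(s["tool_pos"],4),np.round(s["q"],2),s["opening"],np.round(s["contact_force"],2))
p,t=fing(.5236,.029)
rows([((*p,.24),t),((*p,.15),t)])
```

```text
2.0 [0.5009 0.1484 0.2607] [-0.34  0.55 -0.05  1.88  0.04  0.71  0.08] 0.003169492475591318 [-0.66  0.95  0.25]
[-0.4169, -0.2606, 0.0278] -0.0018
[-0.4168, -0.2607, 0.1478] -0.0018
```

Emit:
jog_arm(rows=[[[-0.417,-0.261,0.028],0],[[-0.417,-0.261,0.028],0],[[-0.417,-0.261,0.028],0],[[-0.417,-0.261,0.028],0],[[-0.417,-0.261,0.028],0],[[-0.417,-0.261,0.028],0],[[-0.417,-0.261,0.028],0],[[-0.417,-0.261,0.028],0],[[-0.417,-0.261,0.028],0],[[-0.417,-0.261,0.028],0],[[-0.417,-0.261,0.088],0],[[-0.417,-0.261,0.148],0],[[-0.417,-0.261,0.148],0],[[-0.417,-0.261,0.148],0],[[-0.417,-0.261,0.148],0],[[-0.417,-0.261,0.148],0]])

```text
clock: 3.33
tool_pos: [0.4827, -0.2178, 0.1517]
eef_rot: [0.506, 0.862, 0.0, 0.002]
contact_force: [-0.0, -0.9, -0.1]
opening: 0.001
```

Run:
```python
from h import *
s=get_state();print(s["clock"],np.round(s["tool_pos"],4),np.round(s["q"],2),s["opening"],np.round(s["contact_force"],2))
p,t=fing(.5236,.029)
rows([((*p,.082),t)])
for c in("side","top"):
    im=snapshot(c);x,y=(170,170) if c=="side" else (310,180)
    cv2.imwrite(f"pics/a{c}.png",cv2.resize(im[y:y+160,x:x+150,::-1],None,fx=3.5,fy=3.5,interpolation=cv2.INTER_CUBIC))
a,b=[cv2.imread(f"pics/a{c}.png") for c in("side","top")];cv2.imwrite("pics/a.png",cv2.resize(np.hstack([a,b]),(800,int(800*a.shape[0]/(2*a.shape[1])))))
```

```text
3.3333 [ 0.4827 -0.2178  0.1517] [ 0.39  0.73 -0.08  1.96  0.13  0.46  0.72] 0.0012509451984457792 [-0.03 -0.9  -0.05]
[-0.0007, -0.004, 0.0929] 0.001
```

View pics/a.png

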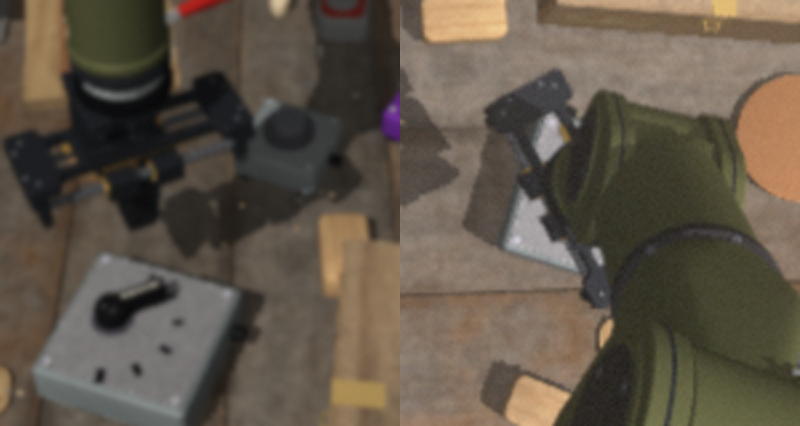

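The side view shows the closed fingers above and behind the lever, with clear space below. The top view is blocked by the arm, so I'll use the side camera from here. Descending now.

Emit:
jog_arm(rows=[[[0,-0.002,0.03],0],[[0,-0.002,0.06],0],[[0,-0.002,0.08],0],[[0,-0.002,0.093],0],[[0,-0.002,0.093],0],[[0,-0.002,0.093],0],[[0,-0.002,0.093],0]])

```text
clock: 4.02
tool_pos: [0.4805, -0.2192, 0.0811]
eef_rot: [0.507, 0.862, 0.0, 0.001]
contact_force: [-0.2, -0.5, 0.8]
opening: 0.006
```

Run:
```python
from h import *
s=get_state();print(s["clock"],np.round(s["tool_pos"],4),s["opening"],np.round(s["contact_force"],2))
im=snapshot("side");cv2.imwrite("pics/b.png",cv2.resize(im[210:340,150:310,::-1],None,fx=4,fy=4,interpolation=cv2.INTER_CUBIC))
# path: finger at joint angle j with off .0155
rows([((*fing(j,o)[0],.082),fing(j,o)[1]) for j,o in [(.5236,.029),(.5236,.022),(.5236,.0155)]+[(.5236+k*.06,.0155) for k in range(1,8)]])
```

```text
4.0167 [ 0.4805 -0.2192  0.0811] 0.006291128407254679 [-0.18 -0.46  0.85]
[-0.0006, -0.0004, -0.0012] 0.0004
[-0.0099, -0.0004, -0.0012] 0.0004
[-0.0186, -0.0004, -0.0011] 0.0004
[-0.0217, 0.0008, -0.0011] 0.0304
[-0.0248, 0.0017, -0.0011] 0.0604
[-0.028, 0.0025, -0.0011] 0.0904
[-0.0312, 0.0031, -0.0011] 0.1204
[-0.0345, 0.0035, -0.0011] 0.1504
[-0.0378, 0.0036, -0.0011] 0.1804
[-0.0411, 0.0036, -0.0011] 0.2104
```

View pics/b.png

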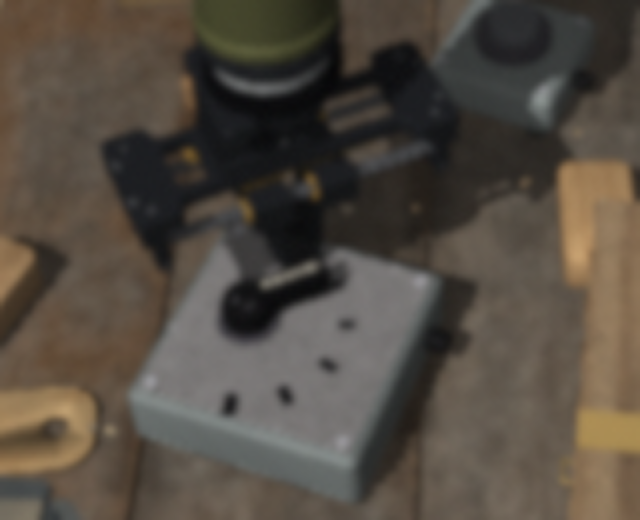

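The fingers are down behind the lever and the lever hasn't moved. Pushing the first click.

Emit:
jog_arm(rows=[[[-0.006,0,0],0],[[-0.01,0,0],0],[[-0.014,0,0],0],[[-0.0186,0,0],0],[[-0.0217,0.001,0],0.03],[[-0.0248,0.0017,0],0.06],[[-0.028,0.0025,0],0.09],[[-0.0312,0.0031,0],0.12],[[-0.0345,0.0035,0],0.15],[[-0.0361,0.0036,0],0.165],[[-0.0361,0.0036,0],0.165],[[-0.0361,0.0036,0],0.165]])

```text
clock: 5.07
tool_pos: [0.4953, -0.2416, 0.0799]
eef_rot: [0.641, 0.767, -0.0, 0.0]
contact_force: [-0.1, -0.1, 0.6]
opening: 0.004
```

Run:
```python
from h import *
s=get_state();print(s["clock"],np.round(s["tool_pos"],4),s["opening"],np.round(s["contact_force"],2))
im=snapshot("side");cv2.imwrite("pics/c.png",cv2.resize(im[210:340,150:310,::-1],None,fx=4,fy=4,interpolation=cv2.INTER_CUBIC))
M=R.from_quat(s["eef_rot"]).as_matrix();print("tool y ang as joint",np.radians(75)+YAW-np.arctan2(M[1,1],M[0,1]))
for k in range(8):print(round(.8+.06*k,2),fing(.8+.06*k,.0155)[0].round(4))
```

```text
5.0667 [ 0.4953 -0.2416  0.0799] 0.004472922987112428 [-0.11 -0.07  0.62]
tool y ang as joint 0.8518269318938421
0.8 [ 0.4948 -0.2398]
0.86 [ 0.4962 -0.2419]
0.92 [ 0.4975 -0.244 ]
0.98 [ 0.4986 -0.2462]
1.04 [ 0.4995 -0.2485]
1.1 [ 0.5004 -0.2508]
1.16 [ 0.5011 -0.2531]
1.22 [ 0.5016 -0.2555]
```

View pics/c.png

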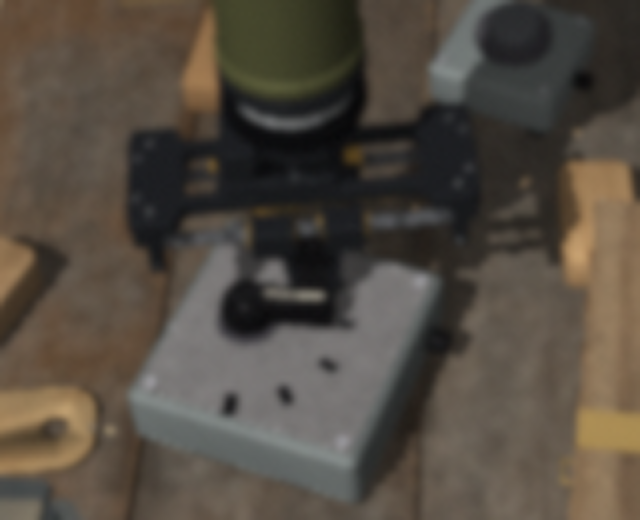

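```bash
cat >> h.py <<'E'
def levline(j,z=.076):
    t=np.radians(75)-j+YAW
    return [proj([*(AX+rr*np.array([np.cos(t),np.sin(t)])),z],"side")[0] for rr in(.015,.048)]
E
python3 - <<'E'
from h import *
for j in(.5236,.85,1.047,1.571,2.094):print(j,[((q-[150,210])*4).round(0).tolist() for q in levline(j)])
rows([((*fing(j,.0155)[0],.081),fing(j,.0155)[1]) for j in (.95,1.03,1.11,1.19,1.25,1.31,1.37,1.4,1.43)])
E
```

```text
0.5236 [[270.0, 279.0], [324.0, 260.0]]
0.85 [[272.0, 286.0], [330.0, 280.0]]
1.047 [[271.0, 290.0], [329.0, 294.0]]
1.571 [[266.0, 301.0], [312.0, 328.0]]
2.094 [[254.0, 308.0], [276.0, 352.0]]
[-0.0055, 0.0029, -0.0015] 0.0491
[-0.0097, 0.0039, -0.0015] 0.0891
[-0.014, 0.0047, -0.0015] 0.1291
[-0.0184, 0.0051, -0.0015] 0.1691
[-0.0217, 0.0051, -0.0015] 0.1991
[-0.0249, 0.005, -0.0015] 0.2291
[-0.0282, 0.0047, -0.0015] 0.2591
[-0.0298, 0.0044, -0.0015] 0.2741
[-0.0315, 0.0041, -0.0015] 0.2891
```

The lever's white line runs from (265,293) to (325,296). That matches the third mark (predicted 290 to 294), so the first click is done. Now the second.

Emit:
jog_arm(rows=[[[-0.0055,0.003,-0.0015],0.05],[[-0.0097,0.0039,-0.0015],0.09],[[-0.014,0.0047,-0.0015],0.13],[[-0.0184,0.005,-0.0015],0.17],[[-0.0217,0.005,-0.0015],0.2],[[-0.0249,0.005,-0.0015],0.23],[[-0.0282,0.0047,-0.0015],0.26],[[-0.029,0.0045,-0.0015],0.267],[[-0.029,0.0045,-0.0015],0.267],[[-0.029,0.0045,-0.0015],0.267]])

```text
clock: 5.95
tool_pos: [0.5023, -0.2621, 0.081]
eef_rot: [0.821, 0.571, -0.0, -0.0]
contact_force: [0.5, -0.5, -0.9]
opening: 0.008
```

Run:
```python
from h import *
s=get_state();print(s["clock"],np.round(s["tool_pos"],4),s["opening"],np.round(s["contact_force"],2))
im=snapshot("side");cv2.imwrite("pics/d.png",cv2.resize(im[210:340,150:310,::-1],None,fx=4,fy=4,interpolation=cv2.INTER_CUBIC))
M=R.from_quat(s["eef_rot"]).as_matrix();print("tool y ang as joint",np.radians(75)+YAW-np.arctan2(M[1,1],M[0,1]),fing(1.385,.0155)[0])
rows([((*fing(j,.0155)[0],.082),fing(j,.0155)[1]) for j in (1.46,1.54,1.62,1.68,1.74,1.80,1.84,1.88,1.92,1.96,2.0)])
```

```text
5.95 [ 0.5023 -0.2621  0.081 ] 0.007910176084936289 [ 0.46 -0.49 -0.95]
tool y ang as joint 1.3850835579952447 [ 0.50241715 -0.26224222]
[-0.0042, 0.0016, -0.0013] 0.0374
[-0.0084, 0.0028, -0.0013] 0.0774
[-0.0127, 0.0037, -0.0013] 0.1174
[-0.016, 0.0041, -0.0013] 0.1474
[-0.0192, 0.0043, -0.0013] 0.1774
[-0.0225, 0.0043, -0.0013] 0.2074
[-0.0247, 0.0042, -0.0013] 0.2274
[-0.0269, 0.004, -0.0013] 0.2474
[-0.0291, 0.0037, -0.0013] 0.2674
[-0.0312, 0.0033, -0.0013] 0.2874
[-0.0334, 0.0029, -0.0013] 0.3074
```

View pics/d.png

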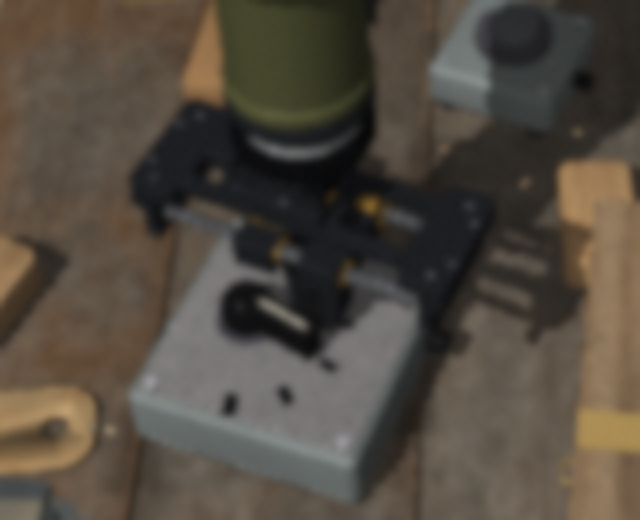

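The line now ends at (308,328), which is the fourth mark. One more click, slower towards the end.

Emit:
jog_arm(rows=[[[-0.0042,0.0016,-0.0013],0.037],[[-0.0084,0.0028,-0.0013],0.077],[[-0.0127,0.0037,-0.0013],0.117],[[-0.016,0.0041,-0.0013],0.147],[[-0.0192,0.0043,-0.0013],0.177],[[-0.0225,0.0043,-0.0013],0.207],[[-0.0247,0.0042,-0.0013],0.227],[[-0.0269,0.004,-0.0013],0.247],[[-0.0283,0.0038,-0.0013],0.26],[[-0.0283,0.0038,-0.0013],0.26],[[-0.0283,0.0038,-0.0013],0.26],[[-0.0283,0.0038,-0.0013],0.26]])

```text
clock: 7.0
tool_pos: [0.4976, -0.283, 0.082]
eef_rot: [0.94, 0.341, -0.0, -0.0]
contact_force: [0.9, 0.6, -0.1]
opening: 0.005
```

Run:
```python
from h import *
s=get_state();print(s["clock"],np.round(s["tool_pos"],4),s["opening"],np.round(s["contact_force"],2))
im=snapshot("side");cv2.imwrite("pics/e.png",cv2.resize(im[210:340,150:310,::-1],None,fx=4,fy=4,interpolation=cv2.INTER_CUBIC))
M=R.from_quat(s["eef_rot"]).as_matrix();print("tool y ang as joint",np.radians(75)+YAW-np.arctan2(M[1,1],M[0,1]),fing(1.905,.0155)[0])
```

```text
7.0 [ 0.4976 -0.283   0.082 ] 0.005131082800335487 [ 0.95  0.65 -0.15]
tool y ang as joint 1.9062400960855848 [ 0.49767012 -0.2828023 ]
```

View pics/e.png

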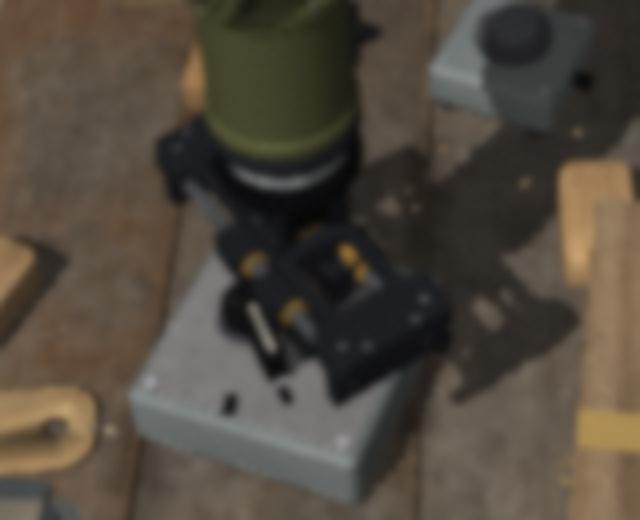

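The line ends at (270,348), which is the fifth mark (predicted 2.094 rad), and the force is near zero. I'll back away and lift.

Emit:
jog_arm(rows=[[[0.01,0,0],0],[[0.02,0,0],0],[[0.02,0,-0.03],0],[[0.02,0,-0.08],0],[[0.02,0,-0.13],0],[[0.02,0,-0.16],0],[[0.02,0,-0.16],0],[[0.02,0,-0.16],0]])

```text
clock: 7.72
tool_pos: [0.5107, -0.2728, 0.2032]
eef_rot: [0.94, 0.341, 0.001, 0.001]
contact_force: [-0.0, -0.3, -0.1]
opening: 0.004
```

Run:
```python
from h import *
s=get_state();print(s["clock"],np.round(s["tool_pos"],4),np.round(s["contact_force"],2))
t=np.radians(70.7-98+20) # yaw for button
t=np.arctan2(-.0155,.6)
for z in(.2,.12):rows([((.600,-.0155,z),t)])
im=snapshot("side")
for n,p in(("button_box",1),("start_button_top",1)):print(n,boxes_of(n,"side")[:2])
p=np.array([[.6,-.0155,z] for z in(.04,.05,.055)]);print(proj(p,"side"))
cv2.imwrite("pics/f.png",cv2.resize(im[180:330,170:320,::-1],None,fx=4,fy=4,interpolation=cv2.INTER_CUBIC))
```

```text
7.7167 [ 0.5107 -0.2728  0.2032] [-0.03 -0.3  -0.06]
[0.3114, -0.1868, 0.0044] -0.4243
[0.3112, -0.1871, 0.1111] -0.4243
button_box [{'rect': [257.5, 210.5, 297.1, 244.6], 'p': 0.79}, {'rect': [312.3, 196.5, 345.9, 234.1], 'p': 0.62}]
start_button_top [{'rect': [270.9, 206.9, 283.9, 219.8], 'p': 0.4}, {'rect': [210.9, 288.9, 218.8, 303.0], 'p': 0.37}]
[[277.54622383 219.61287722]
 [277.59009731 216.955112  ]
 [277.61222247 215.61472861]]
```

View pics/f.png

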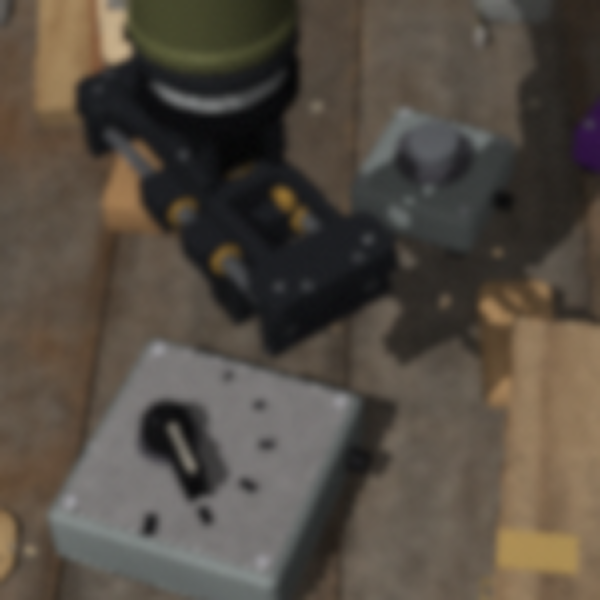

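With all six marks visible, the lever points at the fifth: it has two clicks' worth of marks ahead reduced to one, the sixth at (150,523), and the fifth at (205,515) sits at its tip. The button top shows at (437,145) in the crop. Moving above the button.

Emit:
jog_arm(rows=[[[0,0,-0.05],0],[[0.312,-0.189,-0.05],-0.424],[[0.312,-0.189,-0.05],-0.424],[[0.312,-0.189,-0.05],-0.424],[[0.312,-0.189,-0.05],-0.424],[[0.312,-0.189,-0.05],-0.424],[[0.312,-0.189,-0.05],-0.424],[[0.312,-0.189,-0.05],-0.424],[[0.312,-0.189,-0.05],-0.424],[[0.312,-0.189,-0.05],-0.424],[[0.312,-0.189,0],-0.424],[[0.312,-0.189,0.05],-0.424],[[0.312,-0.189,0.1],-0.424],[[0.312,-0.189,0.1],-0.424],[[0.312,-0.189,0.1],-0.424],[[0.312,-0.189,0.1],-0.424]])

```text
clock: 9.2
tool_pos: [0.5989, -0.0163, 0.1283]
eef_rot: [0.718, 0.696, 0.0, 0.001]
contact_force: [-0.2, 0.1, 0.1]
opening: 0.007
```

Run:
```python
from h import *
s=get_state();print(s["clock"],np.round(s["tool_pos"],4),np.round(s["contact_force"],2))
p=np.array(s["tool_pos"]);print("tip",proj([p[0],p[1],p[2]-.022],"side"))
im=snapshot("side")
cv2.imwrite("pics/g.png",cv2.resize(im[160:300,210:360,::-1],None,fx=4,fy=4,interpolation=cv2.INTER_CUBIC))
```

```text
9.2 [ 0.5989 -0.0163  0.1283] [-0.22  0.08  0.05]
tip [[277.41982091 201.57426732]]
```

View pics/g.png

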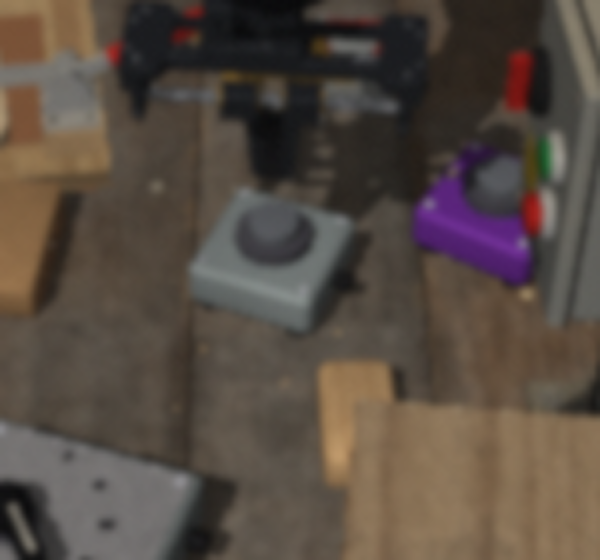

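The fingertips are centred over the grey button, about 45 mm above it. Lowering to just above, then pressing in small steps.

Emit:
jog_arm(rows=[[[0,0,0.02],0],[[0,0,0.04],0],[[0,0,0.05],0],[[0,0,0.05],0],[[0,0,0.05],0]])

```text
clock: 9.67
tool_pos: [0.599, -0.0149, 0.0908]
eef_rot: [0.717, 0.697, 0.001, 0.001]
contact_force: [-0.7, 0.3, 0.5]
opening: 0.002
```

Emit:
jog_arm(rows=[[[0,0,0.003],0],[[0,0,0.006],0],[[0,0,0.008],0],[[0,0,0.008],0]])

```text
clock: 10.0
tool_pos: [0.5987, -0.0147, 0.0838]
eef_rot: [0.717, 0.697, 0.0, 0.0]
contact_force: [0.4, 0.0, 1.2]
opening: 0.008
```

Run:
```python
from h import *
s=get_state();print(s["clock"],np.round(s["tool_pos"],4),np.round(s["contact_force"],2))
im=snapshot("side")
cv2.imwrite("pics/h.png",cv2.resize(im[170:260,230:330,::-1],None,fx=6,fy=6,interpolation=cv2.INTER_CUBIC))
```

```text
10.0 [ 0.5987 -0.0147  0.0838] [0.41 0.02 1.23]
```

View pics/h.png

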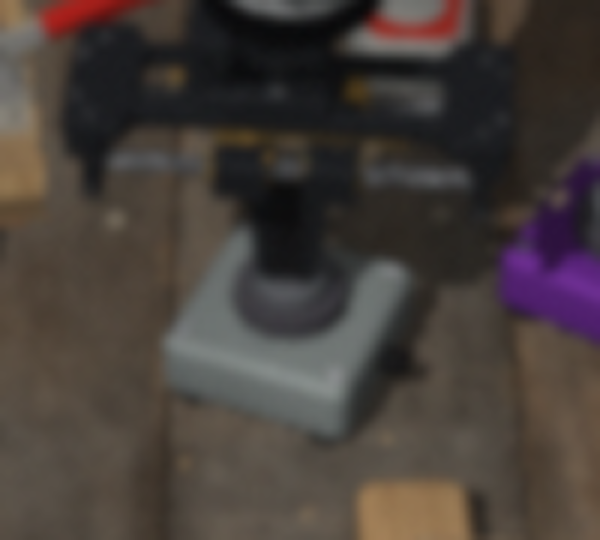

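Emit:
jog_arm(rows=[[[0,0,0.002],0],[[0,0,0.004],0],[[0,0,0.006],0],[[0,0,0.006],0]])

```text
clock: 10.38
tool_pos: [0.5988, -0.0147, 0.0791]
eef_rot: [0.717, 0.697, 0.0, 0.0]
contact_force: [0.9, 0.0, 5.4]
opening: 0.002
```

Emit:
jog_arm(rows=[[[0,0,0.002],0],[[0,0,0.004],0],[[0,0,0.004],0]])

```text
clock: 10.63
tool_pos: [0.5988, -0.0147, 0.0782]
eef_rot: [0.717, 0.697, 0.001, 0.0]
contact_force: [-3.0, 0.7, 19.5]
opening: 0.005
```

Emit:
jog_arm(rows=[[[0,0,0.002],0],[[0,0,0.003],0],[[0,0,0.003],0]])

```text
clock: 10.88
tool_pos: [0.5988, -0.0147, 0.0779]
eef_rot: [0.717, 0.697, 0.001, 0.001]
contact_force: [-7.0, 1.5, 34.9]
opening: 0.005
```

The button is at its stop: force is well over 5 N and the position has stopped changing. Releasing and lifting clear.

Emit:
jog_arm(rows=[[[0,0,-0.007],0],[[0,0,-0.015],0],[[0,0,-0.03],0],[[0,0,-0.06],0],[[0,0,-0.1],0],[[0,0,-0.15],0],[[0,0,-0.2],0],[[0,-0.1,-0.22],0],[[0,-0.2,-0.22],0],[[0,-0.2,-0.22],0],[[0,-0.2,-0.22],0],[[0,-0.2,-0.22],0]])

```text
clock: 11.88
tool_pos: [0.4406, -0.0107, 0.2388]
eef_rot: [0.717, 0.697, -0.003, -0.003]
contact_force: [-0.2, 0.1, -0.7]
opening: 0.006
```

Run:
```python
from h import *
s=get_state();print(s["clock"],np.round(s["tool_pos"],4),np.round(s["contact_force"],2))
im=snapshot("side");cv2.imwrite("pics/i.png",cv2.resize(im[160:340,170:360,::-1],None,fx=3.2,fy=3.2,interpolation=cv2.INTER_CUBIC))
im0=cv2.imread("pics/side0.png")[:,:,::-1]
cv2.imwrite("pics/i0.png",cv2.resize(im0[160:340,170:360,::-1],None,fx=3.2,fy=3.2,interpolation=cv2.INTER_CUBIC))
im=snapshot("top");cv2.imwrite("pics/j.png",im[:,:,::-1])
print([((q-[170,160])*3.2).round(0).tolist() for q in levline(2.094)])
```

```text
11.8833 [ 0.4406 -0.0107  0.2388] [-0.24  0.06 -0.68]
[[140.0, 406.0], [156.0, 441.0]]
```

View pics/i.png

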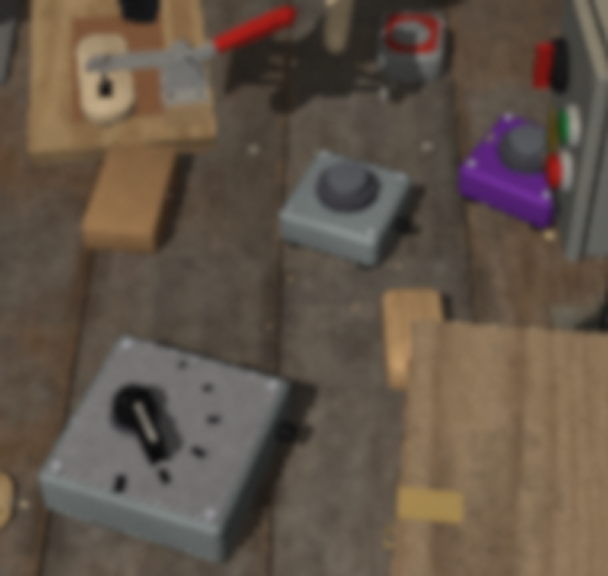

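View pics/i0.png

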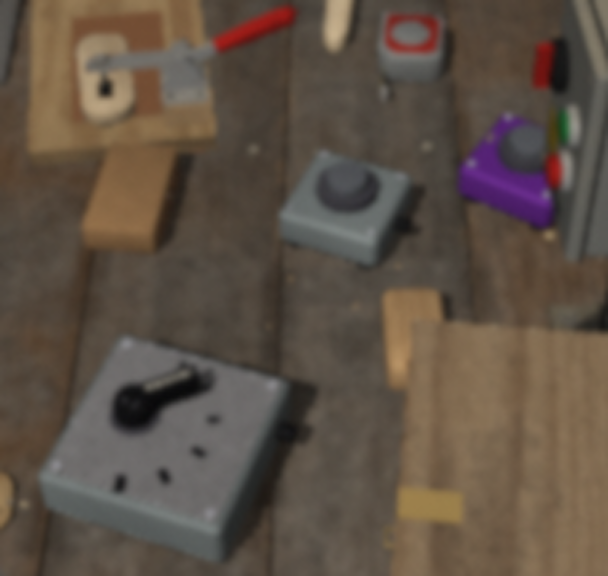

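View pics/j.png

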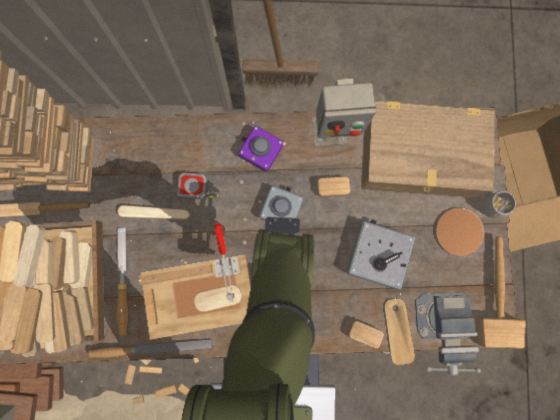

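The pictures from before and after match for both boxes and the bystanders. The lever points at the fifth mark, the button is up again, and the arm is clear. Handing in.

```bash
python3 -c "
from plant import *
print(workorder.finish_job())"
```

```text
the job is handed in; nothing more can be done
None
```

The sander is set to speed five and the job is handed in at about 12 s; the hand-in gives no verdict. With the fingers closed, I pushed the lever clockwise from the second mark through three clicks, checking each one in the side picture, and it stopped at the fifth mark. I then pressed the grey box's start button down to its stop, which showed as 35 N with no further movement, and released it.

My last pictures show:
- **Lever:** it points at the fifth mark.
- **Button:** it is up again.
- **Boxes and other things:** both boxes and everything else in view look the same as at the start.
- **Arm:** it is clear of everything, with the force near zero.

None of the checks failed. The one small mismatch was early on: the vision network placed the lever's axis about 3 pixels from my fit in the top picture, while the two agreed in the side picture. I used my fit, and all three clicks came where it predicted.

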